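# Measure a shoe last on the foot gauge

## Task

Measure the shoe last that is lying on the foot-gauge board, without ever lifting it off the board. First push the last until it lies along the side rail, its inner side touching the rail at heel and ball, with its heel right back against the heel stop; only then slide the toe bar up until it touches the toe, leaving the last home against rail and heel stop. Do not disturb the tools and things around the board.

Things in the scene. Friction and masses are not known exactly. Their poses are not given: they have to be found in the camera images.
- gauge_board: Foot-gauge board, fixed to the bench: plywood plate 150 (its x) x 400 (its y) x 12 thick. Origin at the centre of the plate's underside, on the bench; z up. Aluminium side rail along its far (+x) edge, upright heel stop across its +y end, sliding toe bar across its -y end; the near side (-x) is open. Its place varies by 6 to 12 cm, its yaw by +-0.25.
- corner (a point): Where the rail's inner face meets the heel stop's face, on top of the plate: (55, 170, 12) in the board's frame, axes as the board's (x into the rail, y into the heel stop). The rail is 16 wide, its top 22 above the plate, and runs from here to the -y end. The heel stop is 6 thick, its top 45 above the plate, and runs from here 115 towards -x.
- toe_bar (a joint): Travel of the toe bar along the board's +y (towards the heel stop), in m: 0 fully drawn back, at most 0.17; starts at 0 to 0.02. It stays where it is left and slides with about 2 N of friction. With the last home, the bar touches the toe at 0.135.
- toe_bar_face (a point): Middle of the toe bar's inner face (towards the heel stop), 27 above the bench, at board x = 0. The bar is an aluminium crossbar along the board's x, from 58 on the near side to 54 on the far side of this point, 13 to 41 above the bench, 14 thick. On the rail it has a saddle, 51 to 79 to the far side, with a small brass screw, top 56 above the bench.
- toe_bar_back (a point): Middle of the toe bar's outer face, 14 towards board -y of toe_bar_face: the face on which the bar is pushed towards the heel stop.
- last: Right-foot shoe last: a solid varnished wooden foot shape, 200 long, 73 wide at the ball, 51 at the heel, 0.3 to 0.5 kg, loose on the board, friction about 0.6. Origin on its flat sole plane under mid-length; z up, toe towards -y, heel +y, inner side +x. 68 high over the heel half, 43 at the ball, 25 at the toe. Home, it is square to the board, origin at board (25, 70, 12).
- last_heel (a point): Rearmost point of the last's heel, 14 above its sole plane (last frame: 5, 100, 14). Starts 20 to 60 mm short of the heel stop.
- last_toe (a point): Tip of the last's toe, 14.5 above its sole plane (last frame: 0, -100, 14.5); the tip is about 12 wide and 10 high, rounded. The last starts turned by up to 0.2 either way.
- last_heel_side (a point): Innermost point of the heel, which should touch the rail (last frame: 30, 75, 14). Between heel and ball the inner side is hollow.
- last_ball_side (a point): Innermost point of the ball of the foot, which should touch the rail (last frame: 30, -35, 14).
- last_outer_side (a point): Point on the last's outer side, 14 above its sole plane (the widest line), about level with the middle between the heel's and the ball's inner points (last frame: -30, 20, 14). The outer side slants here, -21 at y = 75 to -43 at y = -35.
- other_last: The left last of the pair: the mirror image of last and the same size, standing loose on the bench beyond the board. Origin under its mid-length. Leave it alone.
- polish_tin: Flat round shoe-polish tin, diameter 72, height 26. Origin under its centre. Leave it alone.
- rubber_heel: Black rubber heel piece, D-shaped, about 60 x 58, 20 thick. Origin under the centre of its round part. Leave it alone.
- dye_bottle: Amber bottle, diameter 48, height 135. Origin under its centre. Leave it alone.
- glue_can: Can, diameter 66, height 100. Origin under its centre. Leave it alone.
- hammer: Hammer, 250 long, lying on the bench along its own x (head at +x, about 35 high at most). Origin on the bench under mid-length. Leave it alone.
- awl: Awl with a wooden handle, 125 long and 30 high, lying along its own x. Origin on the bench. Leave it alone.
There are look-alikes about, which are no part of the job. What is shaped like the last but blue, red or turquoise is not meant.

How it is judged:
By the outcome, as a careful person would: the job done as asked, in the order asked, and still so for the second after the job is handed in, with the robot touching nothing.
It also fails if it takes over 72 s, if anything falls off the work surface, if the arm or the gripper's body presses on something with over 40 N, if the wrist force passes 120 N, or if a joint passes its speed limit or range.

## Robot

A 6-joint arm with a two-finger parallel gripper is mounted at the origin on the work surface. World frame = base frame: x ahead of the robot, y to its left, z up, the work surface at z = 0. Lengths are in mm, angles in degrees, forces in N, time in s.
With the tool pointing down it reaches from about 300 to 850 mm from the base axis. Payload 4.2 kg.
Tool frame: the origin (TCP) lies at the very end of the fingers, on their centre line; the grasp point (between the pads) lies 19 mm behind it; z points along the fingers, y is the line along which they close (so a half turn about z gives the same grasp; the last joint's range is limited). The gripper opens to 91 mm and grips with 3 to 60 N. Pads are 32 mm wide; open, the fingers measure 118 mm over their backs; the gripper's body (76 mm by 178 mm) begins 60 mm behind the grasp point.
Start: joints at [67.724, 18.312, 89.639, -0, 72.044, -1.146], TCP at [207.289, 536.353, 213.976] pointing down, gripper open.
Joint ranges: [-177.97, 177.97], [-48.28, 115.42], [12.27, 149.76], [-77.06, 257.06], [2.81, 150.46], [-146.56, 146.56]. Speed limits (degrees/s): [147.25, 147.25, 180, 180, 180, 180].

## Interface

Orientations are given as [roll, pitch, yaw] about the fixed x, y, z axes, in that order (R = Rz(yaw) Ry(pitch) Rx(roll)).
In Python, from workcell import env, grab_frame gives the robot as it stands. The module is installed in compiled form; this text tells all that it offers.
- The arm moves only by the tool move_arm, never from a script. Its argument "plan" is a list of rows, each an object of numbers: "tx", "ty", "tz": the shift along the tool's x, y, z in cm; "wx", "wy", "wz": the turn, a rotation vector about the tool's x, y, z in rad. In form: [{"tx": .., "ty": .., "tz": .., "wx": .., "wy": .., "wz": ..}, ...]. A call has 1 to 12 rows; each row shifts and turns the commanded pose from where the row before left it, along the tool's axes as they then stand; what a row does not reach is not made up. A row lasts 1/12 s, in which the tool goes at most 41.7 mm and 7.16 degrees, less where a joint would pass 70% of its speed; a pose out of reach is approached as far as the arm can. A call is refused whole if a number of a shift passes 4.17 or a number of a turn 0.125, either way. A call with a gripper value outside its range is refused whole. "gripper" is the finger opening in cm, from 0 to 9.12, set as the call begins (left out, the last holds). The fingers move at their own pace and stop on an object; "force" is the grip in N (left out, the last holds). Time passes only in rows, so rows that do not move let the fingers close. It gives the time, the measured TCP pose, the force, the opening and the grip force at its end, in the units of the state.
- env.state(): the state, without advancing time (a new reading comes with each control period).
- grab_frame(name): name is "scene" or "top" or "wrist"; returns a dict with "color" (384x512x3 uint8, red, green, blue), "vfov" (degrees; the focal length in pixels is half the picture's height over the tangent of half this angle, whatever the lens; pixels are square), "cx", "cy" (the principal point, pixels), "view" (4x4, takes a point from world to camera coordinates). Camera axes: x right, y up, looking along -z (the intrinsics and any distortion apply to the point x, -y, -z); pixel columns grow to the right and rows downward; lengths in mm; the calibration is good to about 2 mm. The wrist camera is an equidistant fisheye: a pixel r from the principal point sees the ray r / f radians off the axis. A picture is of the moment at which its call begins. There is no depth.
- env.job_done(): hands the job in; it is judged then, once.
The state is a dict: "time_s": time; "qpos": joint angles; "qvel": joint speeds; "effort": joint torques, N m; "ee_pos": TCP position; "ee_rot": TCP orientation; "force": force on the tool from outside, world axes, zero at the start; "torque": the same for the moment, N m; "gripper_width": finger opening in mm; "gripper_force": force on a finger pad.
Only numpy, scipy, OpenCV 4.12 (cv2) and the standard library are available. Lean on these libraries where they do the work, as an engineer would, in place of code of your own. Each camera call takes 0.05 s, during which the arm holds its last target. There are 200 camera calls.

## Working session

There is one attempt and no reset: what is moved stays moved. The work goes in short steps, Python scripts to look and compute and a tool call to move; the robot and the scene stay as the last step left them, time stands still between calls to the robot, and variables do not carry over. Pictures are saved under pics/ and viewed, at most 10 in all, crops included, and the job is handed in when it is done.

Besides the shell and the picture viewer there is one more tool, called after "Request:" in YAML: its name, and indented under it one key for each argument. move_arm: Moves the arm, as the interface text tells. Its arguments: {"type":"object","properties":{"plan":{"type":"array","items":{"type":"object","properties":{"tx":{"type":"number"},"ty":{"type":"number"},"tz":{"type":"number"},"wx":{"type":"number"},"wy":{"type":"number"},"wz":{"type":"number"}}}},"gripper":{"type":"number"},"force":{"type":"number"}},"required":["plan"]}

```bash
mkdir -p pics
cat > h.py <<'E'
import numpy as np, cv2, math
from workcell import env, grab_frame
def f_of(g): return g["color"].shape[0]/2/math.tan(math.radians(g["vfov"])/2)
def ray(g,u,v):
    f=f_of(g); d=np.array([(u-g["cx"])/f,-(v-g["cy"])/f,-1.0]); V=np.array(g["view"]); R=V[:3,:3]
    return -R.T@V[:3,3], R.T@d
def onz(g,u,v,z):
    o,d=ray(g,u,v); return o+d*(z-o[2])/d[2]
def proj(g,p):
    V=np.array(g["view"]); c=V[:3,:3]@np.array(p)+V[:3,3]; f=f_of(g)
    return g["cx"]+f*c[0]/-c[2], g["cy"]-f*c[1]/-c[2]
def save(g,n): cv2.imwrite("pics/"+n+".png",g["color"][:,:,::-1])
E
python3 - <<'E'
from h import *
a=grab_frame("top"); b=grab_frame("scene")
for g in(a,b):
    V=np.array(g["view"]); print(g["vfov"],g["cx"],g["cy"],(-V[:3,:3].T@V[:3,3]).round(),[k for k in g])
im=np.vstack([a["color"]])
save(a,"top0"); save(b,"scene0"); print(env.state())
E
```

```text
57.15346419340179 255.155469070923 199.4745724996058 [ 343.  101. 1003.] ['color', 'vfov', 'cx', 'cy', 'view']
49.168663354292335 264.6639345173279 192.44799797386267 [1261.  691.  840.] ['color', 'vfov', 'cx', 'cy', 'view']
{'time_s': 0.1, 'qpos': array([ 6.77251027e+01,  1.83465143e+01,  8.96985793e+01, -1.21295211e-03,
        7.20444075e+01, -1.14658381e+00]), 'qvel': array([ 0.01997707, -0.05132283, -0.21459155, -0.0491519 ,  0.02812568,
        0.03804593]), 'effort': array([ 9.53774033e-04, -4.13332057e+01, -2.32506770e+01,  7.29594030e-02,
        4.22491855e-02, -5.19070159e-05]), 'ee_pos': array([207.10461892, 535.92520402, 213.22470324]), 'ee_rot': array([-1.79910494e+02, -6.37886932e-04,  1.58872061e+02]), 'force': array([-0.35593753, -0.69376693,  0.46796197]), 'torque': array([ 0.05885676, -0.00592641, -0.00636884]), 'gripper_force': 0.0, 'gripper_width': 91.20398675420091}
```

View pics/top0.png

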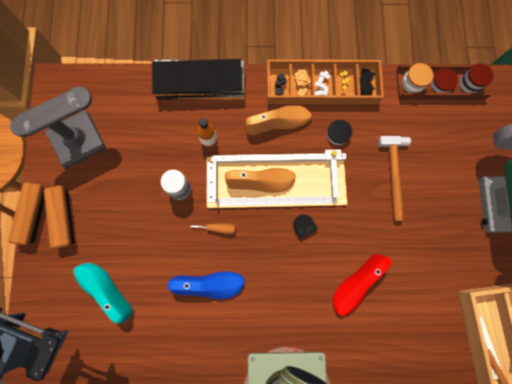

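View pics/scene0.png

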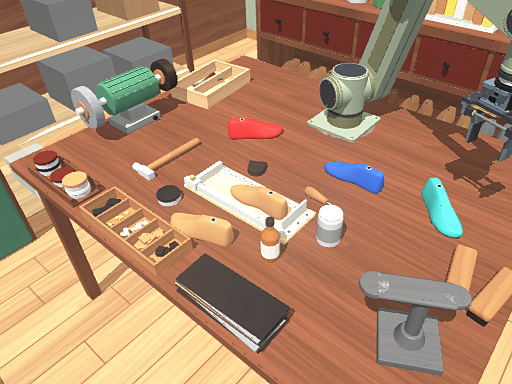

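The top view shows the board at columns 206-347, rows 152-209. The rail is on the upper side, the heel stop on the left, and the toe bar near column 338. The last spans columns 225-295. Next I'll zoom in.

Run:
```python
from h import *
a=grab_frame("top"); save(a,"t1")
c=a["color"][140:220,195:355][:,:,::-1]
cv2.imwrite("pics/crop1.png",cv2.resize(c,None,fx=5,fy=5,interpolation=cv2.INTER_CUBIC))
```

```text
(no output)
```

View pics/crop1.png

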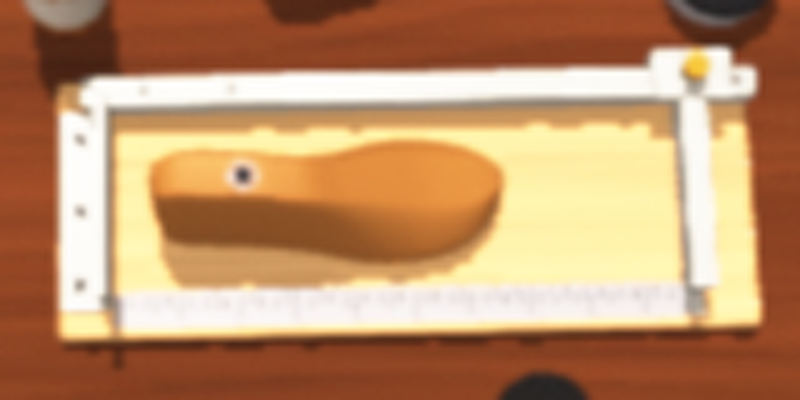

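The zoomed view shows, in crop pixels:
- **Rail inner edge:** (110,107) to (650,97).
- **Heel stop face:** column 107.
- **Brass screw:** (696,65).
- **Last:** toe tip near (503,183), heel near (152,180), lower contour passing (165,240) and (390,262).

Run:
```python
from h import *
a=grab_frame("top"); b=grab_frame("scene")
def P(c,r,z): return onz(a,(c+.5)/5-.5+195,(r+.5)/5-.5+140,z)
n={"plBL":(58,340,12),"plBR":(762,326,12),"railin_L":(110,107,34),"railin_R":(650,97,34),"railoutL":(90,78,34),"railoutR":(650,68,34),
"hsT":(107,112,57),"hsB":(105,303,57),"screw":(696,63,56),"barfaceB":(686,285,41),"barfaceT":(679,100,41),"toe":(503,183,26),"heelTop":(152,185,70),"ballout":(390,262,26)}
W={k:P(*v) for k,v in n.items()}
for k in W: print(k,W[k].round(1))
d=lambda p,q:np.degrees(np.arctan2(*(W[p]-W[q])[:2]*[-1,1]))
for p,q in(("plBL","plBR"),("railin_L","railin_R"),("railoutL","railoutR")): print(p,d(p,q))
# last mask
hsv=cv2.cvtColor(a["color"],cv2.COLOR_RGB2HSV); 
for k in((160,225),(175,235),(180,270),(190,293),(185,300),(180,290),(187,240)): print(k,hsv[k])
big=cv2.resize(b["color"][150:250,170:330][:,:,::-1],None,fx=5,fy=5,interpolation=cv2.INTER_CUBIC); cv2.imwrite("pics/crop2.png",big)
```

```text
plBL [496.1 217.1  12. ]
plBR [ 501.2 -185.1   12. ]
railin_L [626.5 186.8  34. ]
railin_R [ 631.  -121.8   34. ]
railoutL [643.6 198.3  34. ]
railoutR [ 648.3 -122.6   34. ]
hsT [616.9 186.4  57. ]
hsB [509.3 186.6  57. ]
screw [ 644.1 -143.6   56. ]
barfaceB [ 520.1 -135.4   41. ]
barfaceT [ 627.1 -136.6   41. ]
toe [582.8 -36.9  26. ]
heelTop [571.9 160.5  70. ]
ballout [537.2  28.6  26. ]
plBL 0.7254948691576867
railin_L 0.8394962040485747
railoutL 0.8251818655823479
(160, 225) [ 20  13 243]
(175, 235) [ 17 155 248]
(180, 270) [ 14 186 219]
(190, 293) [ 26  80 255]
(185, 300) [ 25  87 254]
(180, 290) [ 14 185 221]
(187, 240) [ 13 186 129]
```

View pics/crop2.png

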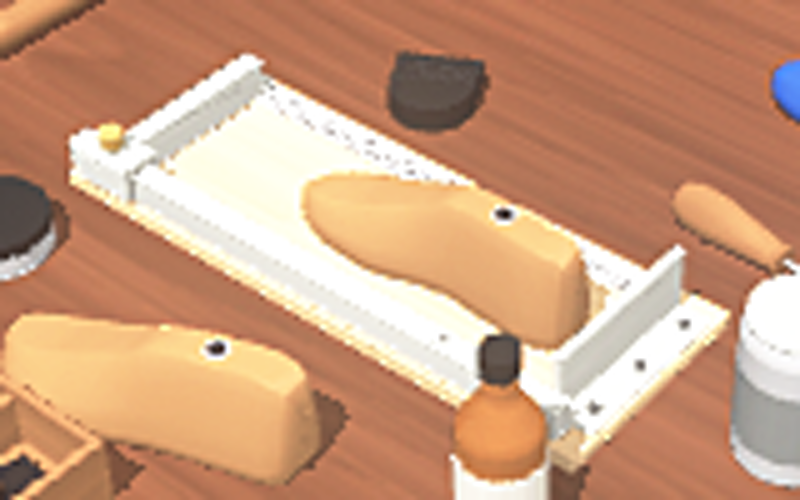

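The scene view shows the same layout: rail facing the bottle, heel stop at crop (620,320), and the last on the plate near the middle. The board's yaw comes out at about 0.8° with its centre at (573.6, 16). The toe is at about (583, -37), with a small turn. I'll turn the tool to board axes, so tx = -board x and ty = board y, then approach.

Request:
move_arm:
  plan:
    - {"wz": -0.0955}
    - {"wz": -0.0955}
    - {"wz": -0.0955}
    - {"wz": -0.0955}
    - {"tx": -2, "ty": -3}
    - {"tx": -2, "ty": -3}
    - {"tx": -2, "ty": -3}
    - {"tx": -2, "ty": -3}
    - {"tx": -2, "ty": -3}
    - {"tx": -2, "ty": -3}
    - {"tx": -2, "ty": -3}
    - {"tx": -2, "ty": -3}
  gripper: 0
  force: 20

```text
schema error: expected keys tx, ty, tz, wx, wy, wz
```

Request:
move_arm:
  plan:
    - {"tx": -2, "ty": -3}
    - {"tx": -2, "ty": -3}
    - {"tx": -2, "ty": -3}
    - {"tx": -2, "ty": -3}
    - {"tx": -2, "ty": -3}
    - {"tx": -2, "ty": -3}
    - {"tx": -2, "ty": -3}
    - {"tz": 2}
    - {"tz": 2}
    - {}

```text
schema error: expected keys tx, ty, tz, wx, wy, wz
```

Request:
move_arm:
  plan:
    - {"tx": 0, "ty": 0, "tz": 0, "wx": 0, "wy": 0, "wz": -0.0955}
    - {"tx": 0, "ty": 0, "tz": 0, "wx": 0, "wy": 0, "wz": -0.0955}
    - {"tx": 0, "ty": 0, "tz": 0, "wx": 0, "wy": 0, "wz": -0.0955}
    - {"tx": 0, "ty": 0, "tz": 0, "wx": 0, "wy": 0, "wz": -0.0955}
    - {"tx": -2, "ty": -3, "tz": 0, "wx": 0, "wy": 0, "wz": 0}
    - {"tx": -2, "ty": -3, "tz": 0, "wx": 0, "wy": 0, "wz": 0}
    - {"tx": -2, "ty": -3, "tz": 0, "wx": 0, "wy": 0, "wz": 0}
    - {"tx": -2, "ty": -3, "tz": 0, "wx": 0, "wy": 0, "wz": 0}
    - {"tx": -2, "ty": -3, "tz": 0, "wx": 0, "wy": 0, "wz": 0}
    - {"tx": -2, "ty": -3, "tz": 0, "wx": 0, "wy": 0, "wz": 0}
    - {"tx": -2, "ty": -3, "tz": 0, "wx": 0, "wy": 0, "wz": 0}
    - {"tx": -2, "ty": -3, "tz": 0, "wx": 0, "wy": 0, "wz": 0}
  gripper: 0
  force: 20

```text
time_s: 1.25
ee_pos: [371.0, 296.9, 214.0]
ee_rot: [180.0, 0.0, -179.2]
force: [-0.1, -0.1, 0.0]
gripper_width: 14.0
gripper_force: 0.0
```

Request:
move_arm:
  plan:
    - {"tx": -2, "ty": -3, "tz": 0, "wx": 0, "wy": 0, "wz": 0}
    - {"tx": -2, "ty": -3, "tz": 0, "wx": 0, "wy": 0, "wz": 0}
    - {"tx": -2, "ty": -3, "tz": 0, "wx": 0, "wy": 0, "wz": 0}
    - {"tx": -2, "ty": -3, "tz": 0, "wx": 0, "wy": 0, "wz": 0}
    - {"tx": -2, "ty": -3, "tz": 0, "wx": 0, "wy": 0, "wz": 0}
    - {"tx": -2, "ty": -3, "tz": 0, "wx": 0, "wy": 0, "wz": 0}
    - {"tx": -2, "ty": -3, "tz": 0, "wx": 0, "wy": 0, "wz": 0}
    - {"tx": 0, "ty": 0, "tz": 3.5, "wx": 0, "wy": 0, "wz": 0}
    - {"tx": 0, "ty": 0, "tz": 3.5, "wx": 0, "wy": 0, "wz": 0}
    - {"tx": 0, "ty": 0, "tz": 3.5, "wx": 0, "wy": 0, "wz": 0}
    - {"tx": 0, "ty": 0, "tz": 3.5, "wx": 0, "wy": 0, "wz": 0}
    - {"tx": 0, "ty": 0, "tz": 0, "wx": 0, "wy": 0, "wz": 0}

```text
time_s: 2.25
ee_pos: [508.2, 89.4, 68.1]
ee_rot: [-179.9, -0.8, -179.3]
force: [-1.7, -0.1, 0.4]
gripper_width: 0.5
gripper_force: 0.0
```

Request:
move_arm:
  plan:
    - {"tx": 0, "ty": 0, "tz": 2.0, "wx": 0, "wy": 0, "wz": 0}
    - {"tx": 0, "ty": 0, "tz": 2.0, "wx": 0, "wy": 0, "wz": 0}
    - {"tx": 0, "ty": 0, "tz": 1.5, "wx": 0, "wy": 0, "wz": 0}
    - {"tx": 0, "ty": 0, "tz": 0, "wx": 0, "wy": 0, "wz": 0}
    - {"tx": 0, "ty": 0, "tz": 0, "wx": 0, "wy": 0, "wz": 0}

```text
time_s: 2.67
ee_pos: [513.8, 90.5, 19.9]
ee_rot: [180.0, 0.0, -179.2]
force: [-0.7, 0.2, 1.0]
gripper_width: 0.5
gripper_force: 0.0
```

Request:
move_arm:
  plan:
    - {"tx": -0.5, "ty": 0, "tz": 0, "wx": 0, "wy": 0, "wz": 0}
    - {"tx": -0.5, "ty": 0, "tz": 0, "wx": 0, "wy": 0, "wz": 0}
    - {"tx": -0.4, "ty": 0, "tz": 0, "wx": 0, "wy": 0, "wz": 0}
    - {"tx": -0.4, "ty": 0, "tz": 0, "wx": 0, "wy": 0, "wz": 0}
    - {"tx": -0.3, "ty": 0, "tz": 0, "wx": 0, "wy": 0, "wz": 0}
    - {"tx": -0.3, "ty": 0, "tz": 0, "wx": 0, "wy": 0, "wz": 0}
    - {"tx": -0.3, "ty": 0, "tz": 0, "wx": 0, "wy": 0, "wz": 0}
    - {"tx": 0, "ty": 0, "tz": 0, "wx": 0, "wy": 0, "wz": 0}

```text
time_s: 3.33
ee_pos: [541.0, 90.8, 19.0]
ee_rot: [180.0, 0.1, -179.2]
force: [-1.3, 0.1, 0.4]
gripper_width: 0.4
gripper_force: 0.8
```

Run:
```python
from h import *
a=grab_frame("top"); b=grab_frame("scene")
A=cv2.resize(a["color"][140:220,195:355],None,fx=5,fy=5,interpolation=cv2.INTER_CUBIC)
cv2.imwrite("pics/c3.png",A[:,:,::-1]); save(b,"s3")
```

```text
(no output)
```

View pics/c3.png

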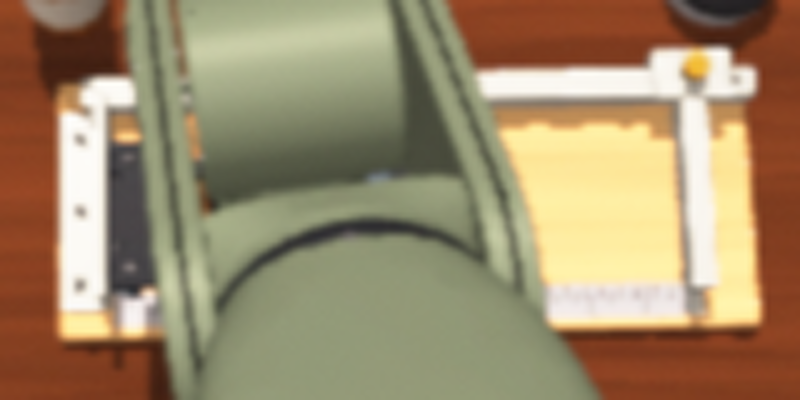

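From the top the arm hides the last, so I'll keep pushing slowly and watch the force.

Request:
move_arm:
  plan:
    - {"tx": -0.3, "ty": 0, "tz": 0, "wx": 0, "wy": 0, "wz": 0}
    - {"tx": -0.2, "ty": 0, "tz": 0, "wx": 0, "wy": 0, "wz": 0}
    - {"tx": -0.2, "ty": 0, "tz": 0, "wx": 0, "wy": 0, "wz": 0}
    - {"tx": 0, "ty": 0, "tz": 0, "wx": 0, "wy": 0, "wz": 0}

```text
time_s: 3.77
ee_pos: [547.8, 90.9, 18.9]
ee_rot: [180.0, 0.0, -179.2]
force: [-1.4, 0.3, 0.6]
gripper_width: 0.7
gripper_force: 0.8
```

Request:
move_arm:
  plan:
    - {"tx": -0.2, "ty": 0, "tz": 0, "wx": 0, "wy": 0, "wz": 0}
    - {"tx": -0.1, "ty": 0, "tz": 0, "wx": 0, "wy": 0, "wz": 0}
    - {"tx": 0, "ty": 0, "tz": 0, "wx": 0, "wy": 0, "wz": 0}
    - {"tx": 0, "ty": 0, "tz": 0, "wx": 0, "wy": 0, "wz": 0}

```text
time_s: 4.1
ee_pos: [549.1, 90.6, 18.8]
ee_rot: [-180.0, -0.1, -179.2]
force: [-4.7, -0.3, 3.2]
gripper_width: 0.5
gripper_force: 2.5
```

Run:
```python
from h import *
b=grab_frame("scene")
cv2.imwrite("pics/c4.png",cv2.resize(b["color"][150:250,170:330][:,:,::-1],None,fx=5,fy=5,interpolation=cv2.INTER_CUBIC))
```

```text
(no output)
```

View pics/c4.png

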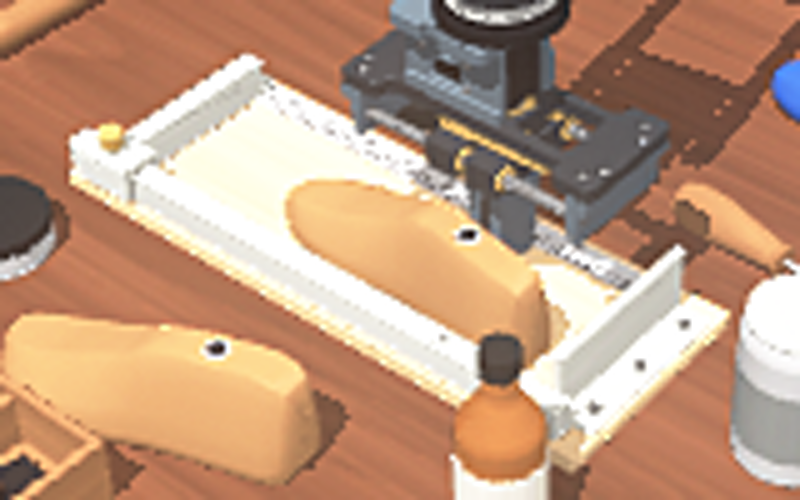

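The scene view shows the last beside the rail and still clear of the heel stop, with its heel at crop (545,310). I'll push a little more to square it.

Request:
move_arm:
  plan:
    - {"tx": -0.2, "ty": 0, "tz": 0, "wx": 0, "wy": 0, "wz": 0}
    - {"tx": 0, "ty": 0, "tz": 0, "wx": 0, "wy": 0, "wz": 0}
    - {"tx": 0, "ty": 0, "tz": 0, "wx": 0, "wy": 0, "wz": 0}

```text
time_s: 4.4
ee_pos: [551.2, 90.3, 18.6]
ee_rot: [-179.9, -0.1, -179.2]
force: [-4.9, -2.5, 2.5]
gripper_width: 0.4
gripper_force: 2.1
```

Request:
move_arm:
  plan:
    - {"tx": -0.2, "ty": 0, "tz": 0, "wx": 0, "wy": 0, "wz": 0}
    - {"tx": 0, "ty": 0, "tz": 0, "wx": 0, "wy": 0, "wz": 0}
    - {"tx": 0, "ty": 0, "tz": 0, "wx": 0, "wy": 0, "wz": 0}

```text
time_s: 4.65
ee_pos: [552.1, 90.2, 18.4]
ee_rot: [-179.9, -0.3, -179.2]
force: [-7.4, -2.9, 2.2]
gripper_width: 0.6
gripper_force: 3.1
```

Request:
move_arm:
  plan:
    - {"tx": -0.2, "ty": 0, "tz": 0, "wx": 0, "wy": 0, "wz": 0}
    - {"tx": -0.1, "ty": 0, "tz": 0, "wx": 0, "wy": 0, "wz": 0}
    - {"tx": 0, "ty": 0, "tz": 0, "wx": 0, "wy": 0, "wz": 0}
    - {"tx": 0, "ty": 0, "tz": 0, "wx": 0, "wy": 0, "wz": 0}

```text
time_s: 4.98
ee_pos: [552.3, 90.1, 18.3]
ee_rot: [-179.9, -0.6, -179.3]
force: [-12.2, -2.2, 8.3]
gripper_width: 0.4
gripper_force: 5.9
```

The last is held at the rail with 12 N. Now I'll back off, rise and go round to the toe.

Request:
move_arm:
  plan:
    - {"tx": 1, "ty": 0, "tz": 0, "wx": 0, "wy": 0, "wz": 0}
    - {"tx": 2, "ty": 0, "tz": 0, "wx": 0, "wy": 0, "wz": 0}
    - {"tx": 0, "ty": 0, "tz": -2.5, "wx": 0, "wy": 0, "wz": 0}
    - {"tx": 0, "ty": 0, "tz": -3, "wx": 0, "wy": 0, "wz": 0}
    - {"tx": 0, "ty": 0, "tz": -3, "wx": 0, "wy": 0, "wz": 0}
    - {"tx": 0, "ty": -3.2, "tz": 0, "wx": 0, "wy": 0, "wz": 0}
    - {"tx": 0, "ty": -3.2, "tz": 0, "wx": 0, "wy": 0, "wz": 0}
    - {"tx": 0, "ty": -3.2, "tz": 0, "wx": 0, "wy": 0, "wz": 0}
    - {"tx": -2, "ty": -3.2, "tz": 0, "wx": 0, "wy": 0, "wz": 0}
    - {"tx": -2.5, "ty": -3.2, "tz": 0, "wx": 0, "wy": 0, "wz": 0}
    - {"tx": -2.5, "ty": 0, "tz": 0, "wx": 0, "wy": 0, "wz": 0}
    - {"tx": 0, "ty": 0, "tz": 0, "wx": 0, "wy": 0, "wz": 0}

```text
time_s: 5.98
ee_pos: [605.6, -71.0, 104.5]
ee_rot: [-179.9, 0.6, -179.4]
force: [0.3, 0.3, -0.1]
gripper_width: 0.6
gripper_force: 0.0
```

Run:
```python
from h import *
b=grab_frame("scene"); w=grab_frame("wrist")
B=cv2.resize(b["color"][150:250,170:330][:,:,::-1],(640,400),interpolation=cv2.INTER_CUBIC)
W=cv2.resize(w["color"][:,:,::-1],(266,200))
cv2.imwrite("pics/c5.png",np.vstack([B,np.hstack([W,np.zeros((200,374,3),np.uint8)])]))
print(env.state()["ee_pos"])
```

```text
[600.65869691 -68.96708436 103.74140192]
```

View pics/c5.png

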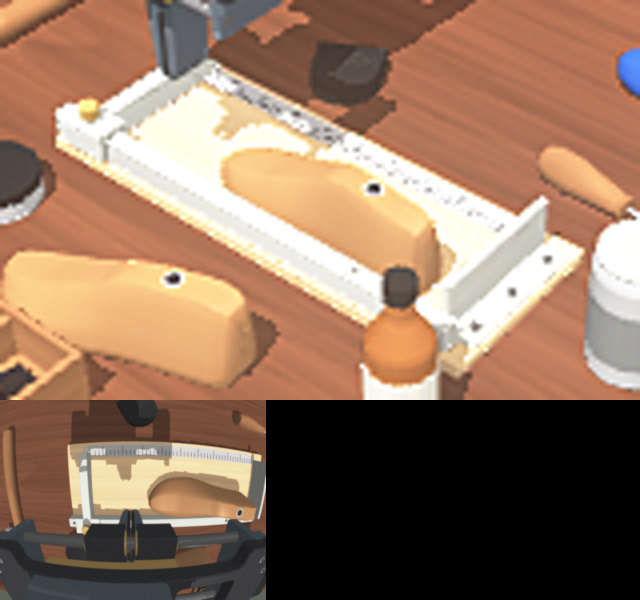

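The scene shows the last along the rail, toe near crop pixel (224,175). The fingers hang above the toe bar end of the view.

Run:
```python
from h import *
b=grab_frame("scene")
print(onz(b,223/4+170,175/4+150,26), onz(b,303/5+170,200/5+150,26))
for p in((599,-37,26),(599,-45,26),(598.7,-13.4,26)): print(proj(b,p))
```

```text
[613.1254253  -26.85028033  26.        ] [591.22113675 -27.7092436   26.        ]
(np.float64(226.6070474864996), np.float64(190.0355322702982))
(np.float64(224.71767176204338), np.float64(188.96967630919636))
(np.float64(232.3196370948695), np.float64(193.1691370920218))
```

Request:
move_arm:
  plan:
    - {"tx": 0, "ty": 0, "tz": 3, "wx": 0, "wy": 0, "wz": 0}
    - {"tx": 0, "ty": 0, "tz": 3, "wx": 0, "wy": 0, "wz": 0}
    - {"tx": 0, "ty": 0, "tz": 2.4, "wx": 0, "wy": 0, "wz": 0}
    - {"tx": 0, "ty": 0, "tz": 0, "wx": 0, "wy": 0, "wz": 0}
    - {"tx": 0, "ty": 0.5, "tz": 0, "wx": 0, "wy": 0, "wz": 0}
    - {"tx": 0, "ty": 0.5, "tz": 0, "wx": 0, "wy": 0, "wz": 0}
    - {"tx": 0, "ty": 0.5, "tz": 0, "wx": 0, "wy": 0, "wz": 0}
    - {"tx": 0, "ty": 0.3, "tz": 0, "wx": 0, "wy": 0, "wz": 0}
    - {"tx": 0, "ty": 0.3, "tz": 0, "wx": 0, "wy": 0, "wz": 0}
    - {"tx": 0, "ty": 0.3, "tz": 0, "wx": 0, "wy": 0, "wz": 0}
    - {"tx": 0, "ty": 0.3, "tz": 0, "wx": 0, "wy": 0, "wz": 0}
    - {"tx": 0, "ty": 0, "tz": 0, "wx": 0, "wy": 0, "wz": 0}

```text
time_s: 7.13
ee_pos: [599.4, -41.1, 20.5]
ee_rot: [180.0, 0.1, -179.2]
force: [-0.1, -1.0, 1.8]
gripper_width: 0.5
gripper_force: 0.9
```

Request:
move_arm:
  plan:
    - {"tx": 0, "ty": 0.3, "tz": 0, "wx": 0, "wy": 0, "wz": 0}
    - {"tx": 0, "ty": 0.3, "tz": 0, "wx": 0, "wy": 0, "wz": 0}
    - {"tx": 0, "ty": 0.2, "tz": 0, "wx": 0, "wy": 0, "wz": 0}
    - {"tx": 0, "ty": 0, "tz": 0, "wx": 0, "wy": 0, "wz": 0}

```text
time_s: 7.47
ee_pos: [598.8, -33.1, 19.8]
ee_rot: [180.0, -0.0, -179.2]
force: [0.1, -1.5, 1.7]
gripper_width: 0.5
gripper_force: 1.1
```

Request:
move_arm:
  plan:
    - {"tx": 0, "ty": 0.2, "tz": 0, "wx": 0, "wy": 0, "wz": 0}
    - {"tx": 0, "ty": 0.2, "tz": 0, "wx": 0, "wy": 0, "wz": 0}
    - {"tx": 0, "ty": 0, "tz": 0, "wx": 0, "wy": 0, "wz": 0}

```text
time_s: 7.72
ee_pos: [598.6, -29.1, 19.8]
ee_rot: [180.0, -0.0, -179.2]
force: [1.2, -2.1, 2.5]
gripper_width: 0.2
gripper_force: 1.1
```

Request:
move_arm:
  plan:
    - {"tx": 0, "ty": 0.2, "tz": 0, "wx": 0, "wy": 0, "wz": 0}
    - {"tx": 0, "ty": 0.1, "tz": 0, "wx": 0, "wy": 0, "wz": 0}
    - {"tx": 0, "ty": 0, "tz": 0, "wx": 0, "wy": 0, "wz": 0}

```text
time_s: 7.97
ee_pos: [598.6, -26.2, 19.8]
ee_rot: [180.0, -0.0, -179.2]
force: [0.4, -1.9, 1.7]
gripper_width: 0.4
gripper_force: 1.0
```

Request:
move_arm:
  plan:
    - {"tx": 0, "ty": 0.2, "tz": 0, "wx": 0, "wy": 0, "wz": 0}
    - {"tx": 0, "ty": 0, "tz": 0, "wx": 0, "wy": 0, "wz": 0}
    - {"tx": 0, "ty": 0, "tz": 0, "wx": 0, "wy": 0, "wz": 0}

```text
time_s: 8.22
ee_pos: [598.6, -24.2, 19.8]
ee_rot: [180.0, -0.0, -179.2]
force: [0.3, -1.8, 0.6]
gripper_width: 0.0
gripper_force: 0.8
```

Request:
move_arm:
  plan:
    - {"tx": 0, "ty": 0.2, "tz": 0, "wx": 0, "wy": 0, "wz": 0}
    - {"tx": 0, "ty": 0, "tz": 0, "wx": 0, "wy": 0, "wz": 0}
    - {"tx": 0, "ty": 0, "tz": 0, "wx": 0, "wy": 0, "wz": 0}

```text
time_s: 8.47
ee_pos: [598.6, -22.3, 19.8]
ee_rot: [180.0, -0.0, -179.2]
force: [-0.1, -1.4, 0.4]
gripper_width: 0.2
gripper_force: 0.7
```

Request:
move_arm:
  plan:
    - {"tx": 0, "ty": 0.2, "tz": 0, "wx": 0, "wy": 0, "wz": 0}
    - {"tx": 0, "ty": 0, "tz": 0, "wx": 0, "wy": 0, "wz": 0}
    - {"tx": 0, "ty": 0, "tz": 0, "wx": 0, "wy": 0, "wz": 0}

```text
time_s: 8.72
ee_pos: [598.6, -21.8, 19.9]
ee_rot: [-179.9, -0.0, -179.2]
force: [0.2, -6.5, 0.6]
gripper_width: 0.5
gripper_force: 3.3
```

Run:
```python
from h import *
b=grab_frame("scene")
cv2.imwrite("pics/c6.png",cv2.resize(b["color"][150:250,170:330][:,:,::-1],None,fx=5,fy=5,interpolation=cv2.INTER_CUBIC))
```

```text
(no output)
```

View pics/c6.png

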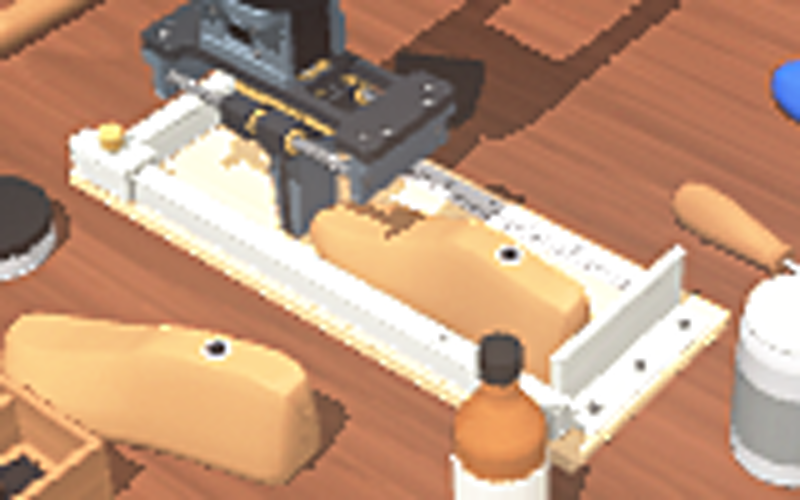

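The heel now meets the heel stop: 6.5 N, and in view the heel is at the stop near (575,330). I'll push it gently against the rail once more before the toe bar.

Request:
move_arm:
  plan:
    - {"tx": 0, "ty": -1.5, "tz": 0, "wx": 0, "wy": 0, "wz": 0}
    - {"tx": 0, "ty": 0, "tz": -2.5, "wx": 0, "wy": 0, "wz": 0}
    - {"tx": 0, "ty": 0, "tz": -3, "wx": 0, "wy": 0, "wz": 0}
    - {"tx": 0, "ty": 0, "tz": -3, "wx": 0, "wy": 0, "wz": 0}
    - {"tx": 2.5, "ty": 0, "tz": 0, "wx": 0, "wy": 0, "wz": 0}
    - {"tx": 2.5, "ty": 3, "tz": 0, "wx": 0, "wy": 0, "wz": 0}
    - {"tx": 2.6, "ty": 3, "tz": 0, "wx": 0, "wy": 0, "wz": 0}
    - {"tx": 0, "ty": 3, "tz": 0, "wx": 0, "wy": 0, "wz": 0}
    - {"tx": 0, "ty": 3, "tz": 0, "wx": 0, "wy": 0, "wz": 0}
    - {"tx": 0, "ty": 3, "tz": 0, "wx": 0, "wy": 0, "wz": 0}
    - {"tx": 0, "ty": 0, "tz": 0, "wx": 0, "wy": 0, "wz": 0}
    - {"tx": 0, "ty": 0, "tz": 0, "wx": 0, "wy": 0, "wz": 0}

```text
time_s: 9.77
ee_pos: [520.6, 114.5, 104.8]
ee_rot: [180.0, -0.0, -179.1]
force: [0.4, -1.1, -0.1]
gripper_width: 0.3
gripper_force: 0.0
```

Request:
move_arm:
  plan:
    - {"tx": 0, "ty": 0, "tz": 3, "wx": 0, "wy": 0, "wz": 0}
    - {"tx": 0, "ty": 0, "tz": 3, "wx": 0, "wy": 0, "wz": 0}
    - {"tx": 0, "ty": 0, "tz": 2.5, "wx": 0, "wy": 0, "wz": 0}
    - {"tx": 0, "ty": 0, "tz": 0, "wx": 0, "wy": 0, "wz": 0}
    - {"tx": -0.8, "ty": 0, "tz": 0, "wx": 0, "wy": 0, "wz": 0}
    - {"tx": -0.8, "ty": 0, "tz": 0, "wx": 0, "wy": 0, "wz": 0}
    - {"tx": -0.5, "ty": 0, "tz": 0, "wx": 0, "wy": 0, "wz": 0}
    - {"tx": -0.3, "ty": 0, "tz": 0, "wx": 0, "wy": 0, "wz": 0}
    - {"tx": 0, "ty": 0, "tz": 0, "wx": 0, "wy": 0, "wz": 0}
    - {"tx": 0, "ty": 0, "tz": 0, "wx": 0, "wy": 0, "wz": 0}

```text
time_s: 10.6
ee_pos: [545.4, 113.8, 20.7]
ee_rot: [180.0, 0.1, -179.3]
force: [-0.2, 0.4, 0.4]
gripper_width: 0.5
gripper_force: 0.0
```

Request:
move_arm:
  plan:
    - {"tx": -0.3, "ty": 0, "tz": 0, "wx": 0, "wy": 0, "wz": 0}
    - {"tx": -0.2, "ty": 0, "tz": 0, "wx": 0, "wy": 0, "wz": 0}
    - {"tx": 0, "ty": 0, "tz": 0, "wx": 0, "wy": 0, "wz": 0}
    - {"tx": 0, "ty": 0, "tz": 0, "wx": 0, "wy": 0, "wz": 0}

```text
time_s: 10.93
ee_pos: [549.4, 113.9, 19.9]
ee_rot: [180.0, -0.1, -179.2]
force: [-2.4, 0.5, 1.6]
gripper_width: 0.5
gripper_force: 1.0
```

Request:
move_arm:
  plan:
    - {"tx": -0.2, "ty": 0, "tz": 0, "wx": 0, "wy": 0, "wz": 0}
    - {"tx": 0, "ty": 0, "tz": 0, "wx": 0, "wy": 0, "wz": 0}
    - {"tx": 0, "ty": 0, "tz": 0, "wx": 0, "wy": 0, "wz": 0}

```text
time_s: 11.18
ee_pos: [550.9, 113.9, 19.8]
ee_rot: [180.0, -0.1, -179.3]
force: [-4.9, -0.4, 2.8]
gripper_width: 0.4
gripper_force: 2.5
```

Request:
move_arm:
  plan:
    - {"tx": -0.2, "ty": 0, "tz": 0, "wx": 0, "wy": 0, "wz": 0}
    - {"tx": 0, "ty": 0, "tz": 0, "wx": 0, "wy": 0, "wz": 0}
    - {"tx": 0, "ty": 0, "tz": 0, "wx": 0, "wy": 0, "wz": 0}

```text
time_s: 11.43
ee_pos: [551.1, 113.9, 19.7]
ee_rot: [-180.0, -0.3, -179.3]
force: [-8.2, 1.1, 6.3]
gripper_width: 0.3
gripper_force: 4.3
```

Request:
move_arm:
  plan:
    - {"tx": -0.2, "ty": 0, "tz": 0, "wx": 0, "wy": 0, "wz": 0}
    - {"tx": 0, "ty": 0, "tz": 0, "wx": 0, "wy": 0, "wz": 0}
    - {"tx": 0, "ty": 0, "tz": 0, "wx": 0, "wy": 0, "wz": 0}

```text
time_s: 11.68
ee_pos: [551.3, 113.9, 19.6]
ee_rot: [-180.0, -0.6, -179.3]
force: [-12.2, 0.9, 8.2]
gripper_width: 0.9
gripper_force: 6.2
```

Firm against the rail. Now I'll go behind the toe bar, staying high, and look at the whole from above.

Request:
move_arm:
  plan:
    - {"tx": 1, "ty": 0, "tz": 0, "wx": 0, "wy": 0, "wz": 0}
    - {"tx": 2, "ty": 0, "tz": 0, "wx": 0, "wy": 0, "wz": 0}
    - {"tx": 0, "ty": 0, "tz": -3, "wx": 0, "wy": 0, "wz": 0}
    - {"tx": 0, "ty": 0, "tz": -3, "wx": 0, "wy": 0, "wz": 0}
    - {"tx": 0, "ty": 0, "tz": -3, "wx": 0, "wy": 0, "wz": 0}
    - {"tx": 0, "ty": -3.5, "tz": 0, "wx": 0, "wy": 0, "wz": 0}
    - {"tx": 0, "ty": -3.5, "tz": 0, "wx": 0, "wy": 0, "wz": 0}
    - {"tx": 0, "ty": -3.5, "tz": 0, "wx": 0, "wy": 0, "wz": 0}
    - {"tx": 0, "ty": -3.5, "tz": 0, "wx": 0, "wy": 0, "wz": 0}
    - {"tx": -1, "ty": -3.5, "tz": 0, "wx": 0, "wy": 0, "wz": 0}
    - {"tx": -2, "ty": -3.5, "tz": 0, "wx": 0, "wy": 0, "wz": 0}
    - {"tx": -2, "ty": -3.5, "tz": 0, "wx": 0, "wy": 0, "wz": 0}

```text
time_s: 12.68
ee_pos: [580.4, -133.2, 110.5]
ee_rot: [-179.9, 0.2, -179.3]
force: [1.3, 1.3, 0.4]
gripper_width: 0.2
gripper_force: 0.0
```

Request:
move_arm:
  plan:
    - {"tx": -2, "ty": -3, "tz": 0, "wx": 0, "wy": 0, "wz": 0}
    - {"tx": 0, "ty": -2, "tz": 0, "wx": 0, "wy": 0, "wz": 0}
    - {"tx": 0, "ty": 0, "tz": 0, "wx": 0, "wy": 0, "wz": 0}

```text
time_s: 12.93
ee_pos: [601.8, -185.4, 109.7]
ee_rot: [-179.8, 0.2, -179.4]
force: [-0.5, -0.3, 0.5]
gripper_width: 0.3
gripper_force: 0.0
```

Run:
```python
from h import *
a=grab_frame("top"); b=grab_frame("scene")
f=lambda g,r,c:cv2.resize(g["color"][r:r+80,c:c+160][:,:,::-1],(592,296),interpolation=cv2.INTER_CUBIC)
cv2.imwrite("pics/c7.png",np.vstack([f(a,140,195),f(b,160,175)]))
print(env.state()["ee_pos"])
```

```text
[ 600.0809245  -181.21215873  109.59665928]
```

View pics/c7.png

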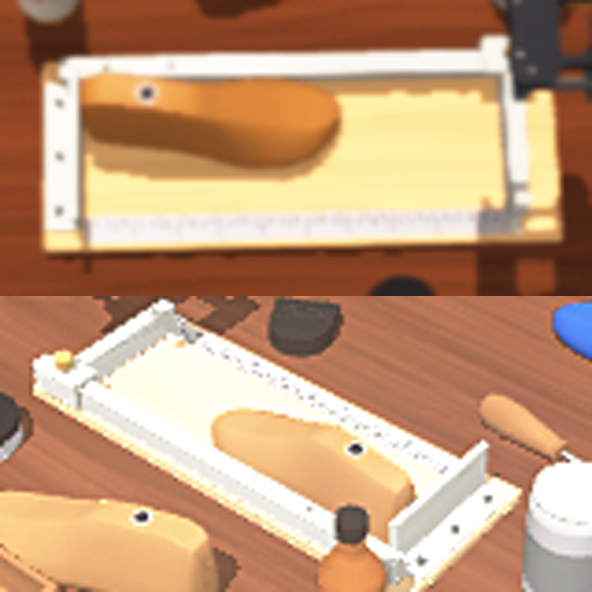

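The last is home: heel against the stop, inner side along the rail, toe at (340,118) in the upper panel. Now the toe bar.

Request:
move_arm:
  plan:
    - {"tx": 0, "ty": 0, "tz": 3, "wx": 0, "wy": 0, "wz": 0}
    - {"tx": 0, "ty": 0, "tz": 3, "wx": 0, "wy": 0, "wz": 0}
    - {"tx": 0, "ty": 0, "tz": 2.4, "wx": 0, "wy": 0, "wz": 0}
    - {"tx": 0, "ty": 0, "tz": 0, "wx": 0, "wy": 0, "wz": 0}
    - {"tx": 0, "ty": 0.5, "tz": 0, "wx": 0, "wy": 0, "wz": 0}
    - {"tx": 0, "ty": 0.5, "tz": 0, "wx": 0, "wy": 0, "wz": 0}
    - {"tx": 0, "ty": 0.5, "tz": 0, "wx": 0, "wy": 0, "wz": 0}
    - {"tx": 0, "ty": 0.5, "tz": 0, "wx": 0, "wy": 0, "wz": 0}
    - {"tx": 0, "ty": 0.5, "tz": 0, "wx": 0, "wy": 0, "wz": 0}
    - {"tx": 0, "ty": 0.5, "tz": 0, "wx": 0, "wy": 0, "wz": 0}
    - {"tx": 0, "ty": 0, "tz": 0, "wx": 0, "wy": 0, "wz": 0}

```text
time_s: 13.95
ee_pos: [600.0, -149.7, 26.8]
ee_rot: [-180.0, 0.1, -179.2]
force: [-0.3, 0.2, 0.5]
gripper_width: 0.4
gripper_force: 0.0
```

Request:
move_arm:
  plan:
    - {"tx": 0, "ty": 0.7, "tz": 0, "wx": 0, "wy": 0, "wz": 0}
    - {"tx": 0, "ty": 0.7, "tz": 0, "wx": 0, "wy": 0, "wz": 0}
    - {"tx": 0, "ty": 0.7, "tz": 0, "wx": 0, "wy": 0, "wz": 0}
    - {"tx": 0, "ty": 0.7, "tz": 0, "wx": 0, "wy": 0, "wz": 0}
    - {"tx": 0, "ty": 0.7, "tz": 0, "wx": 0, "wy": 0, "wz": 0}
    - {"tx": 0, "ty": 0.7, "tz": 0, "wx": 0, "wy": 0, "wz": 0}
    - {"tx": 0, "ty": 0.7, "tz": 0, "wx": 0, "wy": 0, "wz": 0}
    - {"tx": 0, "ty": 0.7, "tz": 0, "wx": 0, "wy": 0, "wz": 0}
    - {"tx": 0, "ty": 0.7, "tz": 0, "wx": 0, "wy": 0, "wz": 0}
    - {"tx": 0, "ty": 0.7, "tz": 0, "wx": 0, "wy": 0, "wz": 0}
    - {"tx": 0, "ty": 0.5, "tz": 0, "wx": 0, "wy": 0, "wz": 0}
    - {"tx": 0, "ty": 0, "tz": 0, "wx": 0, "wy": 0, "wz": 0}

```text
time_s: 14.95
ee_pos: [597.9, -74.1, 25.7]
ee_rot: [179.9, -0.1, -179.2]
force: [-0.1, 0.9, 0.1]
gripper_width: 0.3
gripper_force: 0.0
```

```bash
cat > screw.py <<'E'
from h import *
b=grab_frame("scene")
h=cv2.cvtColor(b["color"],cv2.COLOR_RGB2HSV)
m=cv2.inRange(h,(20,110,140),(30,255,255)); m[:150]=0; m[280:]=0; m[:,:180]=0; m[:,330:]=0
n,l,s,c=cv2.connectedComponentsWithStats(m)
for i in range(1,n):
    if s[i,4]>4: print(c[i].round(1),s[i,4],onz(b,*c[i],54).round(1))
print(env.state()["ee_pos"].round(1))
E
python3 screw.py
```

```text
[212.2 187.6] 8 [640.6 -52.6  54. ]
[271.5 203.7] 6 [584.9 127.9  54. ]
[209.  218.9] 9 [739.6  36.2  54. ]
[215.8 220.8] 5 [733.1  55.7  54. ]
[597.5 -74.4  25.5]
```

The bar is travelling, with its screw at y ≈ -53 and about 32 mm to go. Slower now.

Request:
move_arm:
  plan:
    - {"tx": 0, "ty": 0.4, "tz": 0, "wx": 0, "wy": 0, "wz": 0}
    - {"tx": 0, "ty": 0.4, "tz": 0, "wx": 0, "wy": 0, "wz": 0}
    - {"tx": 0, "ty": 0.4, "tz": 0, "wx": 0, "wy": 0, "wz": 0}
    - {"tx": 0, "ty": 0.4, "tz": 0, "wx": 0, "wy": 0, "wz": 0}
    - {"tx": 0, "ty": 0.3, "tz": 0, "wx": 0, "wy": 0, "wz": 0}
    - {"tx": 0, "ty": 0.3, "tz": 0, "wx": 0, "wy": 0, "wz": 0}
    - {"tx": 0, "ty": 0.2, "tz": 0, "wx": 0, "wy": 0, "wz": 0}
    - {"tx": 0, "ty": 0.1, "tz": 0, "wx": 0, "wy": 0, "wz": 0}

```text
time_s: 15.67
ee_pos: [597.9, -50.2, 25.9]
ee_rot: [180.0, -0.0, -179.2]
force: [-1.8, -2.1, -0.3]
gripper_width: 0.5
gripper_force: 1.0
```

```bash
python3 screw.py
```

```text
[217.1 192. ] 9 [645.7 -27.2  54. ]
[272.  203.6] 5 [583.8 128.8  54. ]
[207.8 218.8] 14 [741.4  33.3  54. ]
[215.1 221.1] 8 [735.2  55.2  54. ]
[598.  -50.1  25.9]
```

Request:
move_arm:
  plan:
    - {"tx": 0, "ty": 0.1, "tz": 0, "wx": 0, "wy": 0, "wz": 0}
    - {"tx": 0, "ty": 0.1, "tz": 0, "wx": 0, "wy": 0, "wz": 0}
    - {"tx": 0, "ty": 0.1, "tz": 0, "wx": 0, "wy": 0, "wz": 0}
    - {"tx": 0, "ty": 0.1, "tz": 0, "wx": 0, "wy": 0, "wz": 0}

```text
time_s: 16.05
ee_pos: [598.1, -46.5, 26.0]
ee_rot: [180.0, 0.0, -179.2]
force: [0.1, -3.6, -0.1]
gripper_width: 0.5
gripper_force: 1.0
```

Request:
move_arm:
  plan:
    - {"tx": 0, "ty": 0.1, "tz": 0, "wx": 0, "wy": 0, "wz": 0}
    - {"tx": 0, "ty": 0.1, "tz": 0, "wx": 0, "wy": 0, "wz": 0}

```text
time_s: 16.22
ee_pos: [598.1, -44.5, 26.0]
ee_rot: [180.0, 0.0, -179.2]
force: [-1.6, -2.6, -0.8]
gripper_width: 0.0
gripper_force: 1.0
```

Request:
move_arm:
  plan:
    - {"tx": 0, "ty": 0.1, "tz": 0, "wx": 0, "wy": 0, "wz": 0}
    - {"tx": 0, "ty": 0.1, "tz": 0, "wx": 0, "wy": 0, "wz": 0}

```text
time_s: 16.38
ee_pos: [598.0, -42.4, 26.0]
ee_rot: [180.0, 0.0, -179.2]
force: [-0.7, -1.9, -0.1]
gripper_width: 0.6
gripper_force: 1.0
```

Request:
move_arm:
  plan:
    - {"tx": 0, "ty": 0.1, "tz": 0, "wx": 0, "wy": 0, "wz": 0}
    - {"tx": 0, "ty": 0, "tz": 0, "wx": 0, "wy": 0, "wz": 0}

```text
time_s: 16.55
ee_pos: [598.0, -41.3, 26.0]
ee_rot: [180.0, 0.0, -179.2]
force: [-0.7, -1.4, 0.0]
gripper_width: 0.7
gripper_force: 0.6
```

```bash
python3 screw.py
```

```text
[214.8 163.5] 8 [ 551.2 -132.8   54. ]
[219. 192.] 5 [642.2 -22.9  54. ]
[272.  203.6] 5 [583.8 128.8  54. ]
[208.1 218.7] 13 [740.6  33.7  54. ]
[214.5 221.4] 8 [736.9  54.6  54. ]
[598.  -41.3  26. ]
```

The toe contact earlier was at TCP y = -21.8. With the 14 mm bar in between, contact should come near -36.

Request:
move_arm:
  plan:
    - {"tx": 0, "ty": 0.1, "tz": 0, "wx": 0, "wy": 0, "wz": 0}
    - {"tx": 0, "ty": 0.1, "tz": 0, "wx": 0, "wy": 0, "wz": 0}
    - {"tx": 0, "ty": 0.1, "tz": 0, "wx": 0, "wy": 0, "wz": 0}

```text
time_s: 16.85
ee_pos: [598.0, -38.5, 26.0]
ee_rot: [-180.0, 0.0, -179.2]
force: [-1.2, -1.8, -0.5]
gripper_width: 0.2
gripper_force: 1.0
```

Request:
move_arm:
  plan:
    - {"tx": 0, "ty": 0.1, "tz": 0, "wx": 0, "wy": 0, "wz": 0}
    - {"tx": 0, "ty": 0.05, "tz": 0, "wx": 0, "wy": 0, "wz": 0}

```text
time_s: 17.02
ee_pos: [598.0, -36.9, 26.0]
ee_rot: [180.0, 0.0, -179.2]
force: [-0.3, -2.1, -0.2]
gripper_width: 0.4
gripper_force: 1.0
```

Request:
move_arm:
  plan:
    - {"tx": 0, "ty": 0.05, "tz": 0, "wx": 0, "wy": 0, "wz": 0}
    - {"tx": 0, "ty": 0.05, "tz": 0, "wx": 0, "wy": 0, "wz": 0}

```text
time_s: 17.18
ee_pos: [598.0, -36.4, 26.0]
ee_rot: [-180.0, 0.0, -179.2]
force: [-0.8, -4.5, -0.3]
gripper_width: 0.6
gripper_force: 2.2
```

Request:
move_arm:
  plan:
    - {"tx": 0, "ty": 0.05, "tz": 0, "wx": 0, "wy": 0, "wz": 0}
    - {"tx": 0, "ty": 0, "tz": 0, "wx": 0, "wy": 0, "wz": 0}

```text
time_s: 17.35
ee_pos: [597.9, -36.0, 26.0]
ee_rot: [-180.0, 0.0, -179.2]
force: [0.2, -5.3, 1.3]
gripper_width: 0.4
gripper_force: 2.5
```

Request:
move_arm:
  plan:
    - {"tx": 0, "ty": 0.05, "tz": 0, "wx": 0, "wy": 0, "wz": 0}
    - {"tx": 0, "ty": 0, "tz": 0, "wx": 0, "wy": 0, "wz": 0}

```text
time_s: 17.52
ee_pos: [597.9, -36.0, 26.0]
ee_rot: [-179.9, 0.0, -179.2]
force: [-0.7, -6.8, -1.3]
gripper_width: 0.6
gripper_force: 3.3
```

The bar stopped at TCP y = -36.0 with the force rising, so it touches the toe. Withdrawing to check.

Request:
move_arm:
  plan:
    - {"tx": 0, "ty": -0.5, "tz": 0, "wx": 0, "wy": 0, "wz": 0}
    - {"tx": 0, "ty": -1.5, "tz": 0, "wx": 0, "wy": 0, "wz": 0}
    - {"tx": 0, "ty": -1, "tz": -2, "wx": 0, "wy": 0, "wz": 0}
    - {"tx": 0, "ty": -1, "tz": -3, "wx": 0, "wy": 0, "wz": 0}
    - {"tx": 0, "ty": -3, "tz": -3, "wx": 0, "wy": 0, "wz": 0}
    - {"tx": 0, "ty": -3.5, "tz": -2, "wx": 0, "wy": 0, "wz": 0}
    - {"tx": 0, "ty": -3.5, "tz": 0, "wx": 0, "wy": 0, "wz": 0}
    - {"tx": 0, "ty": -2, "tz": 0, "wx": 0, "wy": 0, "wz": 0}
    - {"tx": 0, "ty": 0, "tz": 0, "wx": 0, "wy": 0, "wz": 0}

```text
time_s: 18.27
ee_pos: [600.2, -199.2, 126.0]
ee_rot: [-179.9, 0.1, -179.5]
force: [-0.6, 0.4, 0.2]
gripper_width: 0.6
gripper_force: 0.0
```

Run:
```python
from h import *
a=grab_frame("top"); b=grab_frame("scene")
f=lambda g,r,c:cv2.resize(g["color"][r:r+60,c:c+120][:,:,::-1],(600,300),interpolation=cv2.INTER_CUBIC)
cv2.imwrite("pics/c8.png",np.vstack([f(a,148,200),f(b,175,205)]))
```

```text
(no output)
```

View pics/c8.png

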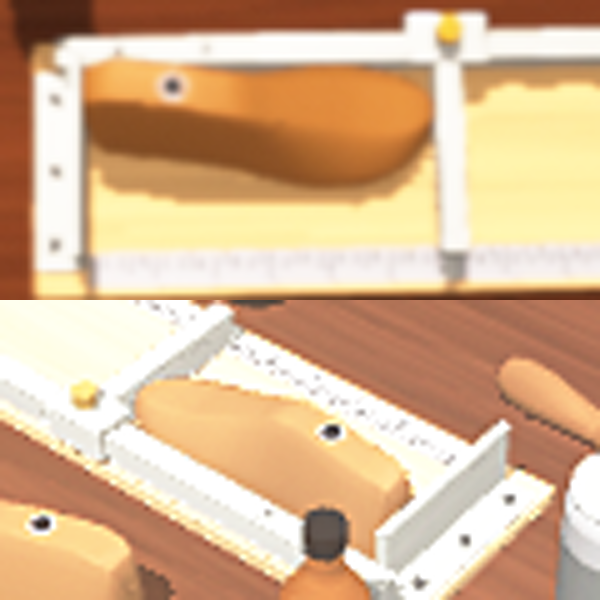

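From above the last sits in the corner and the bar touches the toe at (435,110). Its screw is at (449,28). To be sure the bar push has not turned it off the rail, I'll feel the outer side once more, gently.

Request:
move_arm:
  plan:
    - {"tx": 2.5, "ty": 3, "tz": 0, "wx": 0, "wy": 0, "wz": 0}
    - {"tx": 2.5, "ty": 3, "tz": 0, "wx": 0, "wy": 0, "wz": 0}
    - {"tx": 2.5, "ty": 3, "tz": 0, "wx": 0, "wy": 0, "wz": 0}
    - {"tx": 0, "ty": 3, "tz": 0, "wx": 0, "wy": 0, "wz": 0}
    - {"tx": 0, "ty": 3, "tz": 0, "wx": 0, "wy": 0, "wz": 0}
    - {"tx": 0, "ty": 3, "tz": 0, "wx": 0, "wy": 0, "wz": 0}
    - {"tx": 0, "ty": 3, "tz": 0, "wx": 0, "wy": 0, "wz": 0}
    - {"tx": 0, "ty": 3, "tz": 0, "wx": 0, "wy": 0, "wz": 0}
    - {"tx": 0, "ty": 3, "tz": 0, "wx": 0, "wy": 0, "wz": 0}
    - {"tx": 0, "ty": 3, "tz": 0, "wx": 0, "wy": 0, "wz": 0}
    - {"tx": 0, "ty": 1.4, "tz": 0, "wx": 0, "wy": 0, "wz": 0}
    - {"tx": 0, "ty": 0, "tz": 0, "wx": 0, "wy": 0, "wz": 0}

```text
time_s: 19.37
ee_pos: [519.9, 122.5, 125.2]
ee_rot: [179.9, -0.0, -179.0]
force: [0.0, 0.3, 0.6]
gripper_width: 0.2
gripper_force: 0.0
```

Request:
move_arm:
  plan:
    - {"tx": 0, "ty": 0, "tz": 3.5, "wx": 0, "wy": 0, "wz": 0}
    - {"tx": 0, "ty": 0, "tz": 3.5, "wx": 0, "wy": 0, "wz": 0}
    - {"tx": 0, "ty": 0, "tz": 2.5, "wx": 0, "wy": 0, "wz": 0}
    - {"tx": 0, "ty": 0, "tz": 1, "wx": 0, "wy": 0, "wz": 0}
    - {"tx": 0, "ty": 0, "tz": 0, "wx": 0, "wy": 0, "wz": 0}
    - {"tx": 0, "ty": 0, "tz": 0, "wx": 0, "wy": 0, "wz": 0}

```text
time_s: 19.87
ee_pos: [521.1, 118.5, 20.8]
ee_rot: [180.0, 0.0, -179.2]
force: [0.1, -0.9, 0.1]
gripper_width: 0.4
gripper_force: 0.0
```

Request:
move_arm:
  plan:
    - {"tx": -0.8, "ty": 0, "tz": 0, "wx": 0, "wy": 0, "wz": 0}
    - {"tx": -0.8, "ty": 0, "tz": 0, "wx": 0, "wy": 0, "wz": 0}
    - {"tx": -0.8, "ty": -0.45, "tz": 0, "wx": 0, "wy": 0, "wz": 0}
    - {"tx": -0.3, "ty": 0, "tz": 0, "wx": 0, "wy": 0, "wz": 0}
    - {"tx": -0.1, "ty": 0, "tz": 0, "wx": 0, "wy": 0, "wz": 0}
    - {"tx": 0, "ty": 0, "tz": 0, "wx": 0, "wy": 0, "wz": 0}
    - {"tx": 0, "ty": 0, "tz": 0, "wx": 0, "wy": 0, "wz": 0}

```text
time_s: 20.45
ee_pos: [548.9, 114.3, 20.4]
ee_rot: [180.0, 0.0, -179.3]
force: [-0.6, 0.9, 0.5]
gripper_width: 0.4
gripper_force: 0.0
```

Request:
move_arm:
  plan:
    - {"tx": -0.1, "ty": 0, "tz": 0, "wx": 0, "wy": 0, "wz": 0}
    - {"tx": 0, "ty": 0, "tz": 0, "wx": 0, "wy": 0, "wz": 0}

```text
time_s: 20.62
ee_pos: [549.9, 114.4, 20.4]
ee_rot: [180.0, 0.0, -179.2]
force: [0.3, -0.4, 0.3]
gripper_width: 0.4
gripper_force: 0.0
```

Request:
move_arm:
  plan:
    - {"tx": -0.1, "ty": 0, "tz": 0, "wx": 0, "wy": 0, "wz": 0}
    - {"tx": 0, "ty": 0, "tz": 0, "wx": 0, "wy": 0, "wz": 0}

```text
time_s: 20.78
ee_pos: [550.4, 114.4, 20.3]
ee_rot: [-180.0, -0.1, -179.2]
force: [-1.1, -0.6, -0.4]
gripper_width: 0.6
gripper_force: 0.5
```

Request:
move_arm:
  plan:
    - {"tx": -0.1, "ty": 0, "tz": 0, "wx": 0, "wy": 0, "wz": 0}
    - {"tx": 0, "ty": 0, "tz": 0, "wx": 0, "wy": 0, "wz": 0}

```text
time_s: 20.95
ee_pos: [550.6, 114.4, 20.2]
ee_rot: [-180.0, -0.2, -179.2]
force: [-3.9, -0.3, 3.3]
gripper_width: 0.3
gripper_force: 1.8
```

Request:
move_arm:
  plan:
    - {"tx": -0.1, "ty": 0, "tz": 0, "wx": 0, "wy": 0, "wz": 0}
    - {"tx": 0, "ty": 0, "tz": 0, "wx": 0, "wy": 0, "wz": 0}

```text
time_s: 21.12
ee_pos: [550.9, 114.4, 20.2]
ee_rot: [-180.0, -0.2, -179.3]
force: [-6.2, -0.0, 4.0]
gripper_width: 0.7
gripper_force: 3.0
```

The last is firm against the rail, at the same place as before. Withdrawing.

Request:
move_arm:
  plan:
    - {"tx": 1, "ty": 0, "tz": 0, "wx": 0, "wy": 0, "wz": 0}
    - {"tx": 2, "ty": 0, "tz": 0, "wx": 0, "wy": 0, "wz": 0}
    - {"tx": 0, "ty": 0, "tz": -3, "wx": 0, "wy": 0, "wz": 0}
    - {"tx": 0, "ty": 0, "tz": -3.5, "wx": 0, "wy": 0, "wz": 0}
    - {"tx": 0, "ty": 0, "tz": -3.5, "wx": 0, "wy": 0, "wz": 0}
    - {"tx": 0, "ty": 0, "tz": -3.5, "wx": 0, "wy": 0, "wz": 0}
    - {"tx": 2, "ty": 0, "tz": -1, "wx": 0, "wy": 0, "wz": 0}
    - {"tx": 0, "ty": 0, "tz": 0, "wx": 0, "wy": 0, "wz": 0}

```text
time_s: 21.78
ee_pos: [502.9, 114.0, 169.0]
ee_rot: [179.9, 0.4, -179.2]
force: [-0.2, -0.7, -1.0]
gripper_width: 0.2
gripper_force: 0.0
```

```bash
python3 screw.py; python3 -c "
from workcell import env
print(env.job_done())"
```

```text
[221.3 192.9] 9 [640.8 -14.8  54. ]
[208.7 218.8] 10 [739.9  35.3  54. ]
[214.8 221.3] 9 [736.3  55.1  54. ]
[503.  113.9 167. ]
the job is handed in; nothing more can be done
None
```

The job is handed in at about 22 s: by the force readings and camera views, the last lies against the rail and heel stop and the toe bar touches the toe; no verdict was returned.

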